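Set the timer, pin the hinged bonding jig and press it shut

ROBOT

A 6-joint arm with a two-finger parallel gripper is mounted at the origin on the work surface; the furniture and walls round the work are solid. World frame = base frame: x ahead of the robot, y to its left, z up, the work surface at z = 0. Lengths are in m, angles in rad, forces in N, time in s.
With the tool pointing down it reaches from about 0.4 to 0.925 m from the base axis. Payload 12.5 kg.
Tool frame: the origin (TCP) lies at the very end of the fingers, on their centre line; the grasp point (between the pads) lies manip.pinch_z behind it (manip.pinch_z is the distance from the TCP to the grasp point, in m); z points along the fingers, y is the line along which they close (so a half turn about z gives the same grasp; the last joint's range is limited). The gripper opens to 95 mm and grips with 3 to 60 N. Pads are 20 mm wide; open, the fingers measure 119 mm over their backs; the gripper's body (75 mm by 180 mm) begins 59 mm behind the grasp point.
Start: joints at [-1.315, 0.491, 1.559, -0, 1.092, -0.106], TCP at [0.221, -0.585, 0.215] pointing down, gripper open.
Joint ranges: [-3.1, 3.1], [-0.84, 2.19], [0.05, 2.79], [-1.13, 4.28], [0.06, 2.93], [-2.69, 2.69]. Speed limits (rad/s): [2.22, 2.22, 2.79, 3.14, 3.14, 3.14].

INTERFACE

Orientations are given as a rotation vector (axis times angle).
In Python, from station import manip, optics gives the robot as it stands. The module is installed in compiled form; this text tells all that it offers.
- The arm moves only by the tool drive_tool, never from a script. Its argument "moves" is text: rows parted by semicolons, each of 7 numbers parted by spaces: the turn, a rotation vector about the tool's x, y, z in rad, then the shift along the tool's x, y, z in m, then the opening, from 0 (shut) to 1 (fully open). In form: ax ay az x y z grip; .... A call has 1 to 20 rows; each row shifts and turns the commanded pose from where the row before left it, along the tool's axes as they then stand; what a row does not reach is not made up. A row lasts 1/12 s, in which the tool goes at most 41.7 mm and 7.16 degrees, less where a joint would pass 70% of its speed; a pose out of reach is approached as far as the arm can. A call with a gripper value outside its range is refused whole. The fingers move at their own pace and stop on an object; the grip force is fixed at half the most. Time passes only in rows, so rows that do not move let the fingers close. It gives the time, the measured TCP pose, the force, the opening and the grip force at its end, in the units of the state.
- manip.get_state(): the state, without advancing time (a new reading comes with each control period).
- optics.grab_frame(name): name is "scene" or "top" or "wrist"; returns the picture (384x512x3 uint8, blue, green, red); there is no depth.
- optics.camera_info(name): a dict with "fx", "fy", "cx", "cy" (pixels), "rvec" (rotation vector, rad) and "tvec" (3), from world to camera coordinates, as OpenCV has them; the wrist camera has in their place "hand_eye" (4x4, takes a point from camera to tool coordinates, whose origin is the TCP and whose axes are the flange's). Camera axes: x right, y down, z forward; pixel columns grow to the right and rows downward; lengths in m; the calibration is good to about 2 mm. The wrist camera is an equidistant fisheye: a pixel r from the principal point sees the ray r / f radians off the axis. A picture is of the moment at which its call begins: read the wrist's pose just before it. camera_info takes no time and is no camera call.
- manip.close_job(): hands the job in; it is judged then, once.
The state is a dict: "time": time; "joint_pos": joint angles; "qd": joint speeds; "joint_efforts": joint torques, N m; "eef_pos": TCP position; "tcp_rot": TCP orientation; "force": force on the tool from outside, world axes, zero at the start; "wrist_torque": the same for the moment, N m; "gripper_width": finger opening in m; "gripper_force": force on a finger pad.
Only numpy, scipy, OpenCV 4.12 (cv2) and the standard library are available. Lean on these libraries where they do the work, as an engineer would, in place of code of your own. Each camera call takes 0.05 s, during which the arm holds its last target. There are 200 camera calls.

TASK

Bond the tube: first turn the jig's timer dial until its pointer stands at the one long mark on the scale; then swing the hinged half shut against the fixed half, take the lock pin out of its wooden block and push it fully home, down through the aligned holes of the lugs, and let go of it. Last, push the sprung black plate on the outside of the swinging half well in (past half its travel) to press the halves together, and keep pressing: the program finishes while the robot holds the plate pressed in. Leave the timer at its mark and do not disturb the solder spool, the tin or the tape roll.

Things in the scene. Friction and masses are not known exactly. Their poses are not given: they have to be found in the camera images.
- jig: bonding jig fixed to the bench: 220 x 200 x 12 mm plywood base (jig x -110..110, y -150..50 mm); origin on the bench, z up, yaw varies. Fixed aluminium half at x -50..50, y -30..0 mm, top at z 62; shut, the swinging half mirrors it at y 0..30. A grey tube 30 mm across stands in the bore at x=y=0, top at z 68. Nothing on the jig is higher than 73 mm, or 92 mm with the pin home
- dial (a joint): timer dial (rad), grows clockwise seen from above, 0..4.8, stays where left (friction 0.03 N m). At value v its pointer lies in the jig's frame at angle 2.618 - v from jig x towards y. Ticks every 0.3 rad; the one long thick tick is at 1.8. Starts 0.5 to 1.4 short of it
- dial_grip (a point): on the dial's vertical axis (jig x 0, y -95 mm), 62 mm above the bench. Black knob: 40 mm disc with an upright bar grip 40 long, 14 wide, z 41..71 mm; the half of the bar with a white line and a nose is the pointing end. It stands on a grey timer box 92 x 90 mm, top at z 34 mm, with the scale round it
- swing_half (a joint): angle of the swinging half (rad): 0 shut, grows as its free end swings out to the jig's +y side (clockwise from above) about a vertical hinge. Starts 0.55 to 1.0. Friction of 0.12 N m keeps it where it is left, no spring
- hinge_axis (a point): on the vertical hinge axis (jig x 70 mm, y 0), 38 mm above the bench. Shut, the swinging half lies from the axis towards jig -x: 20 to 120 mm from the axis, its lug hole at 145 mm
- press_plate (a joint): how far the press plate is pushed in (m): 0 out, 0.008 at its stop; spring 1.5 N/mm (12 N at the stop), it springs back when released. Past half its travel = above 0.004
- press_face (a point): middle of the outer face of the black press plate (90 mm along the half, 42 mm high, z 17..59 mm) on the outside of the swinging half. It is 70 mm from the hinge axis along the half and, plate out, 46 mm outward from the plane through the axis where the halves meet. Site y points straight outward from the plate, z up
- pin_hole (a point): centre of the 12 mm vertical hole at the top of the upper lug, 62 mm above the bench (jig x -75 mm, y 0); axes as the jig's. Two fixed steel lugs 30 x 30 mm, z 12..28 and 50..62 mm; the swinging half's lug (z 31..47, 13 mm hole) comes between them when shut
- pin: loose upright steel lock pin, about 60 g: shaft 10 mm across, 46 mm long, tapered over its lowest 7 mm to 5 mm; above it a round head 22 mm across, 30 mm tall (z 46..76 mm of the pin). Origin at the tip, z up along the pin. Fully home, the head sits on the upper lug and the tip is 46 mm below the mouth
- pin_neck (a point): on the pin's axis at the underside of its head
- pin_block: fixed wooden block 60 x 60 x 40 mm with a blind hole 34 mm deep in its middle, in which the pin stands at the start with its head's underside 12 mm above the block. Origin under its middle
- spool: bystander: loose solder spool 52 mm across, 40 mm tall, standing; origin under its middle
- tin: bystander: loose round tin of brass wool, 62 mm across, 39 mm tall; origin under its middle
- tape: bystander: loose tape roll lying flat, 55 mm across, 19 mm tall; origin under its middle

How it is judged:
By the outcome, as a careful person would: the job done as asked, in the order asked, and still so for the second after the job is handed in, while the arm keeps its last pose, push and grip.
It also fails if it takes over 72 s, if anything falls off the work surface, if the arm or the gripper's body presses on something with over 40 N, if the wrist force passes 120 N, or if a joint passes its speed limit or range.

## Working session

There is one attempt and no reset: what is moved stays moved. The work goes in short steps, Python scripts to look and compute and a tool call to move; the robot and the scene stay as the last step left them, time stands still between calls to the robot, and variables do not carry over. Pictures are saved under pics/ and viewed, at most 10 in all, crops included, and the job is handed in when it is done.

Besides the shell and the picture viewer there is one more tool, called after "Request:" by a JSON object that holds its "method" and its "body", one argument or row to a line. drive_tool: Moves the arm, as the interface text tells. Its arguments: {"type":"object","properties":{"moves":{"type":"string"}},"required":["moves"]}

```bash
mkdir -p pics; python3 - <<'E'
from station import manip, optics
import cv2
print(manip.get_state(), manip.pinch_z)
for n in ("scene","top","wrist"):
    print(n, optics.camera_info(n)); 
for n in ("scene","top"):
    cv2.imwrite(f"pics/{n}0.png", cv2.resize(optics.grab_frame(n),(800,600),interpolation=cv2.INTER_CUBIC))
E
```

```text
{'time': 0.0, 'joint_pos': array([-1.31458996e+00,  4.91536534e-01,  1.55944750e+00, -3.64350753e-06,
        1.09167762e+00, -1.05607566e-01]), 'qd': array([ 5.94544920e-04,  1.02266022e-04,  8.70319405e-04,  1.78493473e-04,
        5.01804279e-05, -5.66368977e-04]), 'joint_efforts': array([-1.96962242e-05, -6.12656593e+01, -2.58181179e+01,  6.91786339e-02,
        4.81701794e-02, -1.07643405e-04]), 'eef_pos': array([ 0.22118754, -0.58429807,  0.21407672]), 'tcp_rot': array([-3.08927593e+00, -5.65051889e-01,  1.31339569e-04]), 'force': array([-0.52443402,  1.01789435,  0.41100784]), 'wrist_torque': array([0.00186745, 0.05667039, 0.00601986]), 'gripper_force': 0.0, 'gripper_width': 0.09509585582029839} 0.0188
scene {'fx': 449.7711756048703, 'fy': 449.7711756048703, 'cx': 248.98586214802418, 'cy': 185.5288850306339, 'rvec': array([ 1.27898202, -2.09023897,  1.02269468]), 'tvec': array([0.29370405, 0.35287905, 0.91084334])}
top {'fx': 396.7179161301229, 'fy': 396.7179161301229, 'cx': 264.9192876535214, 'cy': 186.8525523869496, 'rvec': array([ 2.17869   , -2.206232  ,  0.10181628]), 'tvec': array([0.03431493, 0.54776371, 1.11504613])}
wrist {'fx': 297.3186396354542, 'fy': 297.3186396354542, 'cx': 254.95748836045706, 'cy': 189.43759482207122, 'hand_eye': array([[ 1.26386331e-03, -9.63228553e-01, -2.68680401e-01,
         7.62357167e-02],
       [ 9.99998870e-01,  1.43620908e-03, -4.44899241e-04,
         9.08014680e-04],
       [ 8.14420884e-04, -2.68679535e-01,  9.63229279e-01,
        -1.69758550e-01],
       [ 0.00000000e+00,  0.00000000e+00,  0.00000000e+00,
         1.00000000e+00]])}
```

View pics/scene0.png

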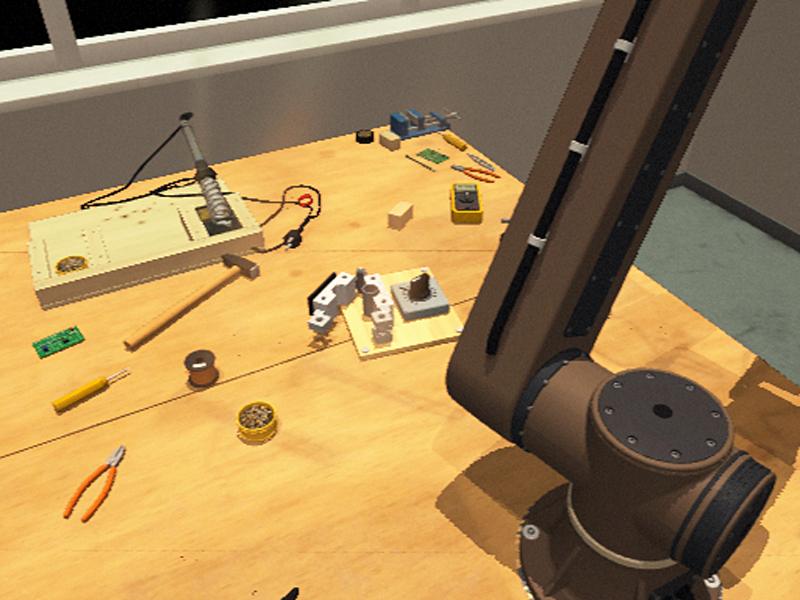

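View pics/top0.png

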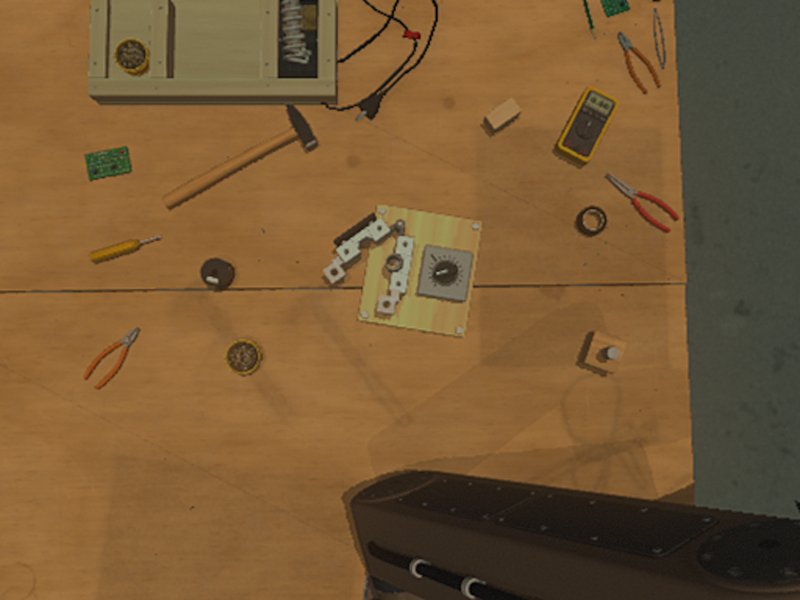

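The scene view shows the jig at (385,310), tin and spool to its left. The top view shows the jig base corners near (380,205), (482,220), (465,336), (358,322), the pin head at (613,352), tape at (591,221), spool (217,273) and tin (243,357). I'll zoom in on the jig.

```bash
cat > h.py <<'E'
import numpy as np, cv2
from scipy.spatial.transform import Rotation as R
from station import manip, optics
def ray(n,px,st=None):
    """origin, dir in world of the pixel (512x384)"""
    c=optics.camera_info(n); p=(np.array(px,float)-[c['cx'],c['cy']])/c['fx']
    if n!='wrist':
        Rm=R.from_rotvec(c['rvec']).as_matrix(); return -Rm.T@c['tvec'], Rm.T@np.r_[p,1]
    th=np.linalg.norm(p); d=np.r_[p/max(th,1e-9)*np.sin(th),np.cos(th)]
    H=c['hand_eye']; W=R.from_rotvec(st['tcp_rot']).as_matrix()
    return st['eef_pos']+W@H[:3,3], W@H[:3,:3]@d
def at_z(n,px,z,st=None):
    o,d=ray(n,px,st); return o+d*(z-o[2])/d[2]
def proj(n,P,st=None):
    c=optics.camera_info(n); P=np.asarray(P,float)
    if n!='wrist':
        q=R.from_rotvec(c['rvec']).as_matrix()@P+c['tvec']; return c['fx']*q[:2]/q[2]+[c['cx'],c['cy']]
    W=R.from_rotvec(st['tcp_rot']).as_matrix(); H=c['hand_eye']
    q=H[:3,:3].T@(W.T@(P-st['eef_pos'])-H[:3,3]); th=np.arctan2(np.hypot(*q[:2]),q[2])
    return c['fx']*th*q[:2]/np.hypot(*q[:2])+[c['cx'],c['cy']]
E
python3 - <<'E'
from h import *
s=.64
for p in [(380,205),(482,220),(465,336),(358,322)]: print(at_z('top',np.array(p)*s,.012))
print('pin',at_z('top',np.array((613,352))*s,.082))
for p in [(217,273),(243,357),(591,221)]: print(at_z('top',np.array(p)*s,.03))
im=optics.grab_frame('top'); cv2.imwrite('pics/top1.png',cv2.resize(im[125:220,200:315],(726,600),interpolation=cv2.INTER_CUBIC))
E
```

```text
[0.71182737 0.08831615 0.012     ]
[ 0.68172953 -0.10138744  0.012     ]
[ 0.46649975 -0.06547314  0.012     ]
[0.49470539 0.13063684 0.012     ]
pin [ 0.4353971  -0.31413473  0.082     ]
[0.58602657 0.38340156 0.03      ]
[0.434181   0.33552687 0.03      ]
[ 0.67447355 -0.29999692  0.03      ]
```

View pics/top1.png

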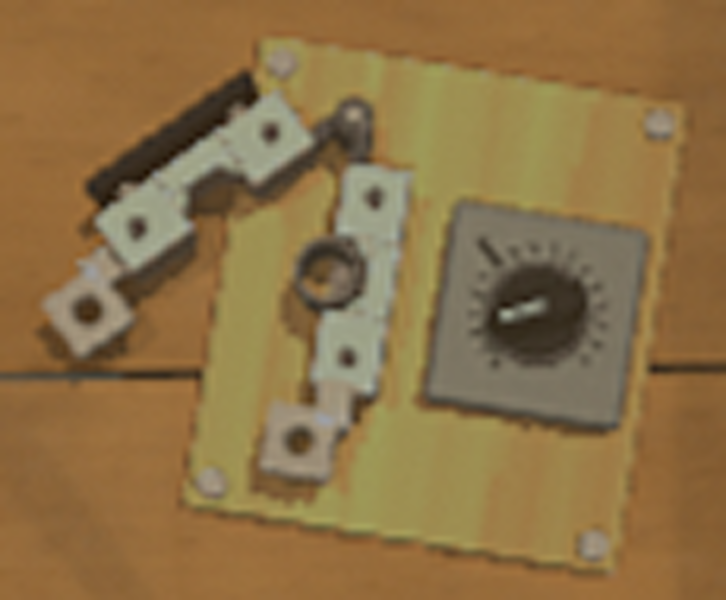

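The crop shows the jig corners at (262,38), (686,103), (612,572), (183,503), the tube at (332,272), upper lug hole (300,440), dial centre (538,312) with its white line towards (500,316), the long tick at (490,250), and the swing lug hole at (88,311).

```bash
cat >> h.py <<'E'
def J(x,y,yaw,p):
    c,s=np.cos(yaw),np.sin(yaw); return np.r_[x+c*p[0]-s*p[1], y+s*p[0]+c*p[1], p[2]]
E
python3 - <<'E'
from h import *
from scipy.optimize import least_squares
k=6.313; px=lambda p: np.array(p)/k+[200,125]-0.42
pts=[((262,38),(110,50,12)),((686,103),(110,-150,12)),((612,572),(-110,-150,12)),((183,503),(-110,50,12)),((332,272),(0,0,68)),((300,440),(-75,0,62))]
f=lambda v: np.concatenate([proj('top',J(*v,np.array(b)/1e3))-px(a) for a,b in pts])
r=least_squares(f,[.59,.02,-.15]); v=r.x; print(v,np.round(r.fun,2))
T=lambda p:J(*v,np.array(p)/1e3)
print('hinge',T((70,0,38)),'dial',T((0,-95,62)),'hole',T((-75,0,62)))
lug=at_z('top',px((88,311)),.047); h=T((70,0,38)); d=lug-h
# direction at angle a: jig -x rotated clockwise by a
a=np.arctan2(d[1],d[0])-v[2]; print('swing',np.pi-a, np.hypot(*d[:2]))
A,B=at_z('top',px((500,316)),.071),at_z('top',px((545,303)),.071); C=T((0,-95,71))
print('C',proj('top',C)); 
for q in (A-B,A-C): print('v',2.618-(np.arctan2(q[1],q[0])-v[2]))
t=at_z('top',px((490,250)),.034)-C; print('tick',2.618-(np.arctan2(t[1],t[0])-v[2]))
E
```

```text
[ 0.59874206  0.06462707 -0.17203268] [-0.21 -0.68  0.44  0.    0.69  0.49 -0.18  0.36 -0.71 -0.3   0.01  0.11]
hinge [0.66770878 0.05264409 0.038     ] dial [ 0.58247945 -0.02897062  0.062     ] hole [0.52484915 0.07746597 0.062     ]
swing 0.7850467482734684 0.1448407966288866
C [285.65381094 172.74696218]
v 0.6044741361047117
v 0.6175413731192219
tick 1.8167210309005148
```

Request:
{"method": "drive_tool", "body": {
  "moves": "0 0 -0.123 0 0 0 0.5;0 0 -0.123 0 0 0 0.5;0 0 -0.123 0 0 0 0.5;0 0 -0.123 0 0 0 0.5;0 0 -0.123 0 0 0 0.5;0 0 -0.123 0 0 0 0.5;0 0 -0.123 0 0 0 0.5;0 0 -0.123 0 0 0 0.5;0 0 -0.123 0 0 0 0.5;0 0 -0.123 0 0 0 0.5;0 0 -0.123 0 0 0 0.5;0 0 -0.123 0 0 0 0.5"
}}

```text
time: 1.15
eef_pos: [0.2212, -0.5844, 0.2144]
tcp_rot: [-1.898, -2.503, -0.0]
force: [-0.4, -0.2, 0.4]
gripper_width: 0.0477
gripper_force: 0.0
```

Request:
{"method": "drive_tool", "body": {
  "moves": "0 0 0 0.026 0.029 0 0.5;0 0 0 0.026 0.029 0 0.5;0 0 0 0.026 0.029 0 0.5;0 0 0 0.026 0.029 0 0.5;0 0 0 0.026 0.029 0 0.5;0 0 0 0.026 0.029 0 0.5;0 0 0 0.026 0.029 0 0.5;0 0 0 0.026 0.029 0 0.5;0 0 0 0.026 0.029 0 0.5;0 0 0 0.026 0.029 0 0.5;0 0 0 0.026 0.029 0 0.5;0 0 0 0.026 0.029 0 0.5;0 0 0 0.026 0.029 0 0.5;0 0 0 0.026 0.029 0 0.5;0 0 0 0.026 0.029 0 0.5;0 0 0 0.026 0.029 0 0.5;0 0 0 0.025 0.030 0 0.5;0 0 0 0 0 0 0.5;0 0 0 0 0 0 0.5"
}}

```text
time: 2.73
eef_pos: [0.5818, -0.0272, 0.214]
tcp_rot: [-1.902, -2.5, 0.001]
force: [-0.7, -0.1, -0.2]
gripper_width: 0.0477
gripper_force: 0.0
```

```bash
cat >> h.py <<'E'
JIG=(0.59874206,0.06462707,-0.17203268)
def rel(P,az=None,st=None):
    """shift in tool axes to world point P; clockwise turn to get tool x to azimuth az (mod pi)"""
    st=st or manip.get_state(); W=R.from_rotvec(st['tcp_rot']).as_matrix()
    psi=np.arctan2(W[1,0],W[0,0])
    t=None if az is None else (psi-az+np.pi/2)%np.pi-np.pi/2
    return np.round(W.T@(np.asarray(P)-st['eef_pos']),4), 'psi',round(psi,4),'turn',t,'q6',st['joint_pos'][5]
E
python3 - <<'E'
from h import *
st=manip.get_state(); im=optics.grab_frame('wrist')
print(st['time'],st['eef_pos'],R.from_rotvec(st['tcp_rot']).as_matrix().round(3),rel(J(*JIG,(0,-.095,.044)),1.836))
for p in [(0,-.095,.071),(0,0,.068),(-.075,0,.062),(.11,.05,.012)]: print(proj('wrist',J(*JIG,p),st))
cv2.imwrite('pics/w1.png',cv2.resize(im,(800,600),interpolation=cv2.INTER_CUBIC))
E
```

```text
2.7333 [ 0.5817731  -0.02715668  0.21401822] [[-0.267  0.964 -0.001]
 [ 0.964  0.267  0.   ]
 [ 0.    -0.001 -1.   ]] (array([-0.001 ,  0.0012,  0.1701]), 'psi', np.float64(1.8394), 'turn', np.float64(0.0033846679664595314), 'q6', np.float64(-0.4305312443385515))
[254.56158534 180.3648103 ]
[293.2881798  100.78504792]
[229.23055959  71.21483478]
[378.23068345 108.12538508]
```

View pics/w1.png

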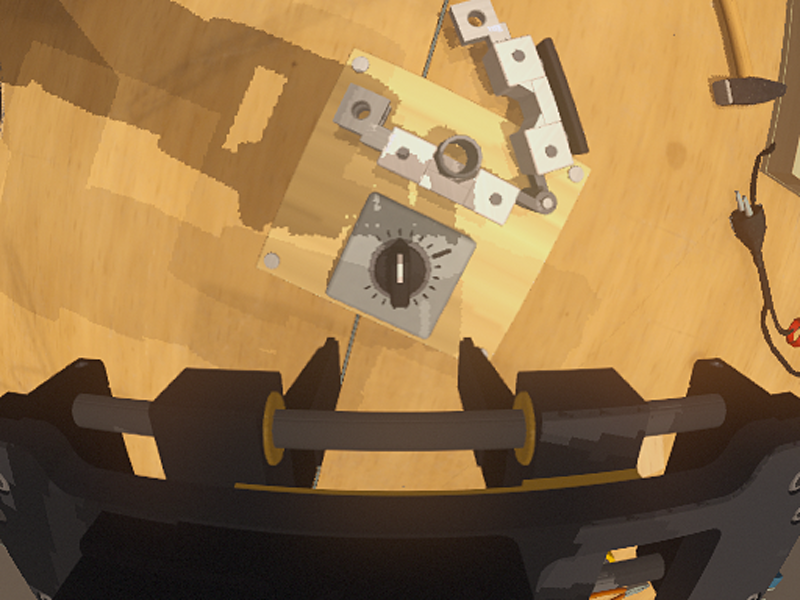

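The wrist view shows the dial's white line straight up from its centre at (400,270), so the pointing end matches tool x. The tube is at (459,155) and the lug hole at (361,110), both matching the fit within about 1 mm. I'll descend and grip.

Request:
{"method": "drive_tool", "body": {
  "moves": "0 0 0.003 -0.001 0.001 0.041 0.5;0 0 0 0 0 0.041 0.5;0 0 0 0 0 0.041 0.5;0 0 0 0 0 0.03 0.5;0 0 0 0 0 0.017 0.5;0 0 0 0 0 0 0.5;0 0 0 0 0 0 0;0 0 0 0 0 0 0;0 0 0 0 0 0 0;0 0 0 0 0 0 0;0 0 0 0 0 0 0;0 0 0 0 0 0 0"
}}

```text
time: 3.78
eef_pos: [0.5831, -0.0296, 0.0454]
tcp_rot: [1.909, 2.493, 0.001]
force: [1.4, 1.5, 3.1]
gripper_width: 0.0143
gripper_force: 30.0
```

```bash
python3 - <<'E'
from h import *
s=manip.get_state(); print(s['time'],s['gripper_width'],s['gripper_force'],s['force'],s['wrist_torque'],rel(J(*JIG,(0,-.095,.044)),0.646))
E
```

```text
3.7833 0.01425155822593999 29.999300837516785 [1.35968869 1.47824526 3.14708779] [ 0.24966272 -0.16984142 -0.03056806] (array([ 0.0007, -0.0004,  0.0014]), 'psi', np.float64(1.8349), 'turn', np.float64(1.188859016707506), 'q6', np.float64(-0.4278182629283149))
```

Request:
{"method": "drive_tool", "body": {
  "moves": "0 0 0.1 0 0 0 0;0 0 0.12 0 0 0 0;0 0 0.12 0 0 0 0;0 0 0.12 0 0 0 0;0 0 0.12 0 0 0 0;0 0 0.12 0 0 0 0;0 0 0.12 0 0 0 0;0 0 0.12 0 0 0 0;0 0 0.12 0 0 0 0;0 0 0.08 0 0 0 0;0 0 0.05 0 0 0 0;0 0 0 0 0 0 0;0 0 0 0 0 0 0;0 0 0 0 0 0 0.5;0 0 0 0 0 0 0.5;0 0 0 0 0 0 0.5;0 0 0 0 0 -0.03 0.5;0 0 0 0 0 -0.041 0.5;0 0 0 0 0 -0.041 0.5;0 0 0 0 0 -0.03 0.5"
}}

```text
time: 5.45
eef_pos: [0.5832, -0.0297, 0.1898]
tcp_rot: [2.979, 0.995, 0.004]
force: [0.4, 0.9, -0.2]
gripper_width: 0.0471
gripper_force: 0.0
```

Request:
{"method": "drive_tool", "body": {
  "moves": "0 0 0 0 0 0 0.5;0 0 0 0 0 0 0.5"
}}

```text
time: 5.62
eef_pos: [0.5833, -0.0297, 0.1882]
tcp_rot: [2.978, 0.995, 0.005]
force: [-0.7, -0.0, -0.5]
gripper_width: 0.0473
gripper_force: 0.0
```

```bash
python3 - <<'E'
from h import *
st=manip.get_state(); im=optics.grab_frame('wrist')
print(st['time'],st['force'],rel(J(*JIG,(0,-.095,.044)),0.646))
h=J(*JIG,(.07,0,.04))
for p in [(0,-.095,.071),(0,-.095,.034),(0,0,.068),(-.075,0,.062)]+[(r*np.cos(.818),-.095+r*np.sin(.818),z) for r,z in((.02,.071),(.03,.034))]: print(proj('wrist',J(*JIG,p),st)*1.5625)
cv2.imwrite('pics/w2.png',cv2.resize(im,(800,600),interpolation=cv2.INTER_CUBIC))
E
```

```text
5.6167 [-0.73754885 -0.02025867 -0.46025363] (array([ 0.0002, -0.0006,  0.1426]), 'psi', np.float64(0.6448), 'turn', np.float64(-0.0012009279951747942), 'q6', np.float64(0.7622197822711567))
[394.73815623 290.69208465]
[395.01888205 277.52369465]
[291.43544283 183.16383501]
[219.53174018 262.10536741]
[394.68044947 259.95763358]
[394.9555356  236.01355787]
```

View pics/w2.png

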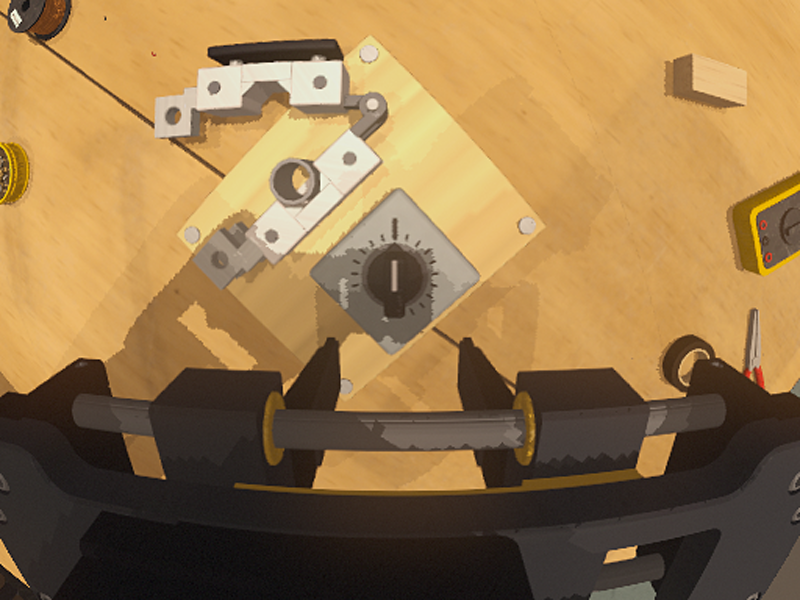

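The pointer's white line at (394,260–290) lines up with the long tick at (395,222–238), so the dial is set. Next is the swing half.

```bash
cat >> h.py <<'E'
def sw(a,s,n,z):
    u=np.pi-a; w=np.pi/2-a
    return J(*JIG,(.07+s*np.cos(u)+n*np.cos(w), s*np.sin(u)+n*np.sin(w), z))
E
python3 - <<'E'
from h import *
st=manip.get_state()
# check angle from w2 view: lug hole px, plate top corners
lug=at_z('wrist',np.array((173,116))/1.5625,.047,st); h=J(*JIG,(.07,0,0)); d=lug-h
print('swing',np.pi-(np.arctan2(d[1],d[0])-JIG[2]),np.hypot(*d[:2]))
P=sw(.785,.1,.073,.03); print(P,rel(P,2.184),st['joint_pos'])
# after turn, shift in tool axes at psi=2.184
d=P-st['eef_pos']; psi=2.184; print(d@[np.cos(psi),np.sin(psi),0], d@[np.sin(psi),-np.cos(psi),0], -d[2])
E
```

```text
swing 0.7850436706066484 0.14437465716496367
[0.66979044 0.17643693 0.03      ] (array([ 0.1935, -0.1123,  0.1566]), 'psi', np.float64(0.6448), 'turn', np.float64(-1.539200927995175), 'q6', np.float64(0.7622197822711567)) [-1.63866444e-01  4.61302695e-01  1.69702416e+00 -1.60192558e-04
  9.82534029e-01  7.62219782e-01]
0.11827387099750411 0.1898896542318016 0.15660490375759498
```

Request:
{"method": "drive_tool", "body": {
  "moves": "0 0 -0.1184 0 0 0 0;0 0 -0.1184 0 0 0 0;0 0 -0.1184 0 0 0 0;0 0 -0.1184 0 0 0 0;0 0 -0.1184 0 0 0 0;0 0 -0.1184 0 0 0 0;0 0 -0.1184 0 0 0 0;0 0 -0.1184 0 0 0 0;0 0 -0.1184 0 0 0 0;0 0 -0.1184 0 0 0 0;0 0 -0.1184 0 0 0 0;0 0 -0.1184 0 0 0 0;0 0 -0.1184 0 0 0 0;0 0 0 0.0197 0.0316 0 0;0 0 0 0.0197 0.0316 0 0;0 0 0 0.0197 0.0316 0 0;0 0 0 0.0197 0.0316 0 0;0 0 0 0.0197 0.0316 0 0;0 0 0 0.0197 0.0316 0 0;0 0 0 0 0 0 0"
}}

```text
time: 7.33
eef_pos: [0.6704, 0.1816, 0.1837]
tcp_rot: [-1.441, -2.789, 0.001]
force: [0.5, 0.0, 1.3]
gripper_width: 0.0006
gripper_force: 0.0
```

```bash
python3 - <<'E'
from h import *
print(manip.get_state()['gripper_width'],rel(sw(.785,.1,.073,.03),2.184))
# arc: constant per-row chord for da=0.055 about hinge, tool x = -along?, at n=.058
for s,n in ((.1,.058),(.1,.060)):
    a0=.785;da=.05; p,q=sw(a0,s,n,0),sw(a0-da,s,n,0); d=q-p; psi=2.184
    print(d@[np.cos(psi),np.sin(psi),0], d@[np.sin(psi),-np.cos(psi),0])
E
```

```text
0.0006122247712737872 (array([-0.0041, -0.0033,  0.1537]), 'psi', np.float64(2.1877), 'turn', np.float64(0.0036623102945512187), 'q6', np.float64(-0.4481309273480798))
0.0027709781313396014 -0.005071954293857574
0.002870935054566657 -0.005074509746702423
```

Request:
{"method": "drive_tool", "body": {
  "moves": "0 0 0.004 -0.004 -0.003 0.04 0;0 0 0 0 0 0.041 0;0 0 0 0 0 0.041 0;0 0 0 0 0 0.03 0;0 0 0 0 0 0 0;0 0 0 0 -0.007 0 0;0 0 0 0 -0.007 0 0;0 0 0 0 0 0 0"
}}

```text
time: 8.0
eef_pos: [0.6579, 0.1626, 0.0366]
tcp_rot: [1.453, 2.784, 0.002]
force: [0.4, -0.1, 0.2]
gripper_width: 0.0006
gripper_force: 0.2
```

Request:
{"method": "drive_tool", "body": {
  "moves": "0 0 -0.05 0.0028 -0.0051 0 0;0 0 -0.05 0.0028 -0.0051 0 0;0 0 -0.05 0.0028 -0.0051 0 0;0 0 -0.05 0.0028 -0.0051 0 0;0 0 -0.05 0.0028 -0.0051 0 0;0 0 -0.05 0.0028 -0.0051 0 0;0 0 -0.05 0.0028 -0.0051 0 0;0 0 -0.05 0.0028 -0.0051 0 0;0 0 0 0 0 0 0"
}}

```text
time: 8.75
eef_pos: [0.6138, 0.1501, 0.0369]
tcp_rot: [0.867, 3.017, 0.002]
force: [0.6, 1.0, 0.6]
gripper_width: 0.0004
gripper_force: 0.2
```

```bash
python3 - <<'E'
from h import *
s=manip.get_state(); p=s['eef_pos']; print(s['time'],s['force'],p)
for a in (.385,.3): print(rel(sw(a,.1,.058,.03),np.pi-a-.172))
E
```

```text
8.75 [0.58407342 1.02430726 0.60103219] [0.61378824 0.1500749  0.03688266]
(array([0.0027, 0.0038, 0.0069]), 'psi', np.float64(2.582), 'turn', np.float64(-0.0025949347153741975), 'q6', np.float64(-0.8757304228990919))
(array([ 0.0073, -0.0049,  0.0069]), 'psi', np.float64(2.582), 'turn', np.float64(-0.08759493471537416), 'q6', np.float64(-0.8757304228990919))
```

Request:
{"method": "drive_tool", "body": {
  "moves": "0 0 -0.05 0.0028 -0.0051 0 0;0 0 -0.05 0.0028 -0.0051 0 0;0 0 -0.05 0.0028 -0.0051 0 0;0 0 -0.05 0.0028 -0.0051 0 0;0 0 -0.05 0.0028 -0.0051 0 0;0 0 -0.05 0.0028 -0.0051 0 0;0 0 -0.05 0.0028 -0.0051 0 0;0 0 -0.035 0.0020 -0.0035 0 0;0 0 0 0 0 0 0;0 0 0 0 0 0 0"
}}

```text
time: 9.58
eef_pos: [0.5798, 0.1229, 0.036]
tcp_rot: [0.281, 3.126, 0.001]
force: [1.4, 3.2, 3.9]
gripper_width: 0.001
gripper_force: 1.7
```

```bash
python3 - <<'E'
from h import *
s=manip.get_state(); print(s['time'],s['force'],rel(sw(0,.1,.058,.03),np.pi-.172))
E
```

```text
9.5833 [1.35794437 3.18052258 3.9457922 ] (array([0.0014, 0.0038, 0.006 ]), 'psi', np.float64(2.9624), 'turn', np.float64(-0.007241771459422619), 'q6', np.float64(-1.2944752684526117))
```

Request:
{"method": "drive_tool", "body": {
  "moves": "0 0 0 0 0 0 0;0 0 0 0 0.01 0 0;0 0 0 0 0.015 0 0;0 0 0 0 0 -0.04 0;0 0 0 0 0 -0.041 0.3;0 0 0 0 0 -0.041 0.3;0 0 0 0 0 -0.03 0.3;0 0 0 0 -0.03 0 0.3;0 0 0 0 -0.04 0 0.3;0 0 0 0 -0.03 0 0.3;0 0 0 0 0 0 0.3;0 0 0 0 0 0 0.3"
}}

```text
time: 10.58
eef_pos: [0.5657, 0.0486, 0.1867]
tcp_rot: [-0.28, -3.129, 0.0]
force: [-0.7, 0.5, -1.3]
gripper_width: 0.0285
gripper_force: 0.0
```

```bash
python3 - <<'E'
from h import *
st=manip.get_state(); im=optics.grab_frame('wrist'); im2=optics.grab_frame('top')
print(st['time'],st['force'])
hole=J(*JIG,(-.075,0,.062)); print(proj('wrist',hole,st)*1.5625, proj('wrist',J(*JIG,(0,0,.068)),st)*1.5625)
pin=at_z('top',np.array((613,352))*.64-.2,.088)
print('pin',pin, rel(np.r_[pin[:2],.15],None), st['joint_pos'][0])
cv2.imwrite('pics/w3.png',cv2.resize(im,(800,600),interpolation=cv2.INTER_CUBIC))
E
```

```text
10.5833 [-0.69166693  0.51266192 -1.34858841]
[432.08365031 216.19269343] [431.39665409 331.06968759]
pin [ 0.43610043 -0.31157703  0.088     ] (array([ 0.0643, -0.3786,  0.0365]), 'psi', np.float64(2.9651), 'turn', None, 'q6', np.float64(-1.4227218786206193)) -0.03058508374075478
```

View pics/w3.png

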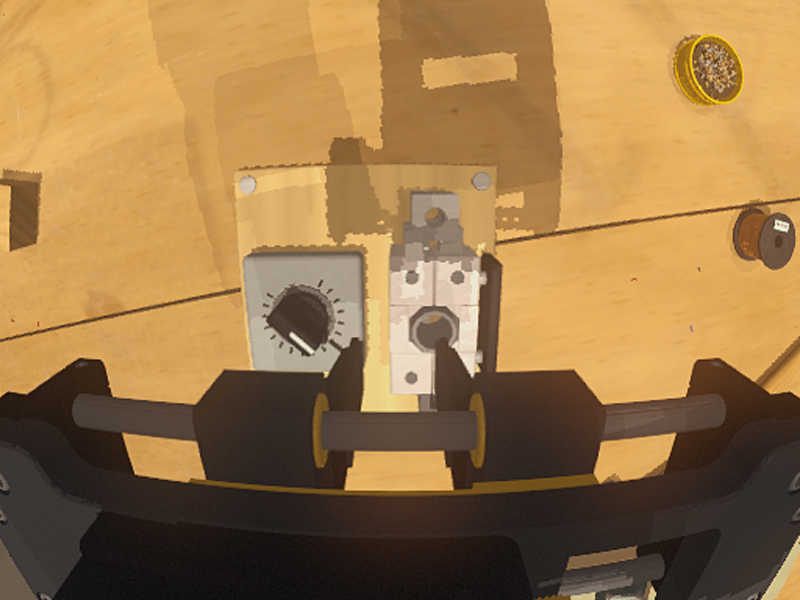

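The wrist view shows the halves shut together, the lug hole at (434,216) against a predicted (432,216), and the swing plate at (490,310). On to the pin.

Request:
{"method": "drive_tool", "body": {
  "moves": "0 0 0 0.0065 -0.038 0 0.4;0 0 0 0.0065 -0.038 0 0.4;0 0 0 0.0065 -0.038 0 0.4;0 0 0 0.0065 -0.038 0 0.4;0 0 0 0.0065 -0.038 0 0.4;0 0 0 0.0065 -0.038 0 0.4;0 0 0 0.0065 -0.038 0 0.4;0 0 0 0.0065 -0.038 0 0.4;0 0 0 0.0065 -0.038 0 0.4;0 0 0 0.0065 -0.038 0 0.4;0 0 0 0 0 0 0.4;0 0 0 0 0 0 0.4"
}}

```text
time: 11.68
eef_pos: [0.4351, -0.3145, 0.1862]
tcp_rot: [-0.28, -3.129, -0.001]
force: [0.5, 0.5, -0.9]
gripper_width: 0.0381
gripper_force: 0.0
```

```bash
python3 - <<'E'
from h import *
st=manip.get_state(); im=optics.grab_frame('wrist')
P=np.r_[.4354,-.314,.082]
print(st['time'],st['eef_pos'],rel(P),proj('wrist',P,st)); c=proj('wrist',P,st).astype(int)
x0,y0=c-[50,37]; print(x0,y0)
cv2.imwrite('pics/w4.png',cv2.resize(im[y0:y0+75,x0:x0+100],(800,600),interpolation=cv2.INTER_CUBIC))
E
```

```text
11.6833 [ 0.43513283 -0.31450888  0.18624793] (array([-0.0002, -0.0007,  0.1043]), 'psi', np.float64(2.9646), 'turn', None, 'q6', np.float64(-2.1409951061947887)) [255.70980935 188.04781506]
205 151
```

View pics/w4.png

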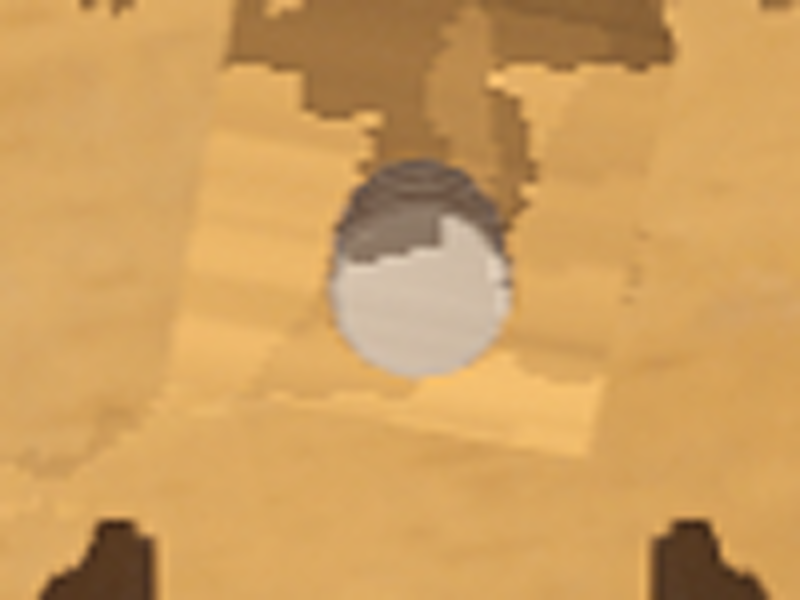

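The crop shows the pin head's top disc centred at (422,291), which is wrist pixel (257.3,186.9), about 1.5 mm off the estimate.

```bash
python3 - <<'E'
from h import *
st=manip.get_state()
P=at_z('wrist',(257.3,186.9),.082,st); print(P,rel(np.r_[P[:2],.056],np.pi-.172,st))
E
```

```text
[ 0.43483015 -0.31116778  0.082     ] (array([0.0009, 0.002 , 0.1303]), 'psi', np.float64(2.9646), 'turn', np.float64(-0.004996414954187234), 'q6', np.float64(-2.1409951061947887))
```

Request:
{"method": "drive_tool", "body": {
  "moves": "0 0 -0.005 0.001 0.002 0.03 0.4;0 0 0 0 0 0.04 0.4;0 0 0 0 0 0.03 0.4;0 0 0 0 0 0.02 0.4;0 0 0 0 0 0.01 0.4;0 0 0 0 0 0 0.4;0 0 0 0 0 0 0.4;0 0 0 0 0 0 0;0 0 0 0 0 0 0;0 0 0 0 0 0 0;0 0 0 0 0 0 0;0 0 0 0 0 0 0;0 0 0 0 0 0 0"
}}

```text
time: 12.82
eef_pos: [0.4346, -0.3121, 0.0575]
tcp_rot: [0.269, 3.129, -0.002]
force: [0.6, 0.2, 6.5]
gripper_width: 0.0215
gripper_force: 30.0
```

```bash
python3 - <<'E'
from h import *
s=manip.get_state(); print(s['time'],s['gripper_width'],s['force'],s['wrist_torque'],rel(np.r_[.43483,-.31117,.056],None))
E
```

```text
12.8167 0.021463539086688386 [0.55384092 0.20331481 6.51183892] [ 0.18451956 -0.25864768  0.04960373] (array([-0.    ,  0.001 ,  0.0015]), 'psi', np.float64(2.9698), 'turn', None, 'q6', np.float64(-2.1453591978502757))
```

Request:
{"method": "drive_tool", "body": {
  "moves": "0 0 0 0 0 -0.015 0;0 0 0 0 0 -0.02 0;0 0 0 0 0 -0.03 0;0 0 0 0 0 -0.038 0;0 0 0 0 0 0 0;0 0 0 0 0 0 0"
}}

```text
time: 13.32
eef_pos: [0.4347, -0.3122, 0.1614]
tcp_rot: [0.269, 3.127, -0.004]
force: [0.2, 0.0, -1.2]
gripper_width: 0.0213
gripper_force: 30.0
```

```bash
python3 - <<'E'
from h import *
s3=dict(eef_pos=np.array([.5657,.0486,.1867]),tcp_rot=np.array([-.28,-3.129,0.]))
print(at_z('wrist',np.array((434,216))/1.5625,.062,s3), J(*JIG,(-.075,0,.062)))
print(at_z('wrist',np.array((434,328))/1.5625,.068,s3), J(*JIG,(0,0,.068)))
s=manip.get_state(); print(s['gripper_width'],s['eef_pos'],s['force'],rel(np.r_[.5246,.0779,.16],np.pi-.172))
E
```

```text
[0.52491625 0.07870132 0.062     ] [0.52484915 0.07746597 0.062     ]
[0.59691853 0.06668914 0.068     ] [0.59874206 0.06462707 0.068     ]
0.02126048503088769 [ 0.43473497 -0.31224098  0.16142399] [ 0.2324327   0.03199484 -1.17312096] (array([-0.0219,  0.3998,  0.0006]), 'psi', np.float64(2.9698), 'turn', np.float64(0.00024826696707647145), 'q6', np.float64(-2.1453008072558366))
```

Request:
{"method": "drive_tool", "body": {
  "moves": "0 0 0 -0.002 0.02 0 0;0 0 0 -0.002 0.035 0 0;0 0 0 -0.002 0.038 0 0;0 0 0 -0.002 0.038 0 0;0 0 0 -0.002 0.038 0 0;0 0 0 -0.002 0.038 0 0;0 0 0 -0.002 0.038 0 0;0 0 0 -0.002 0.038 0 0;0 0 0 -0.002 0.038 0 0;0 0 0 -0.002 0.038 0 0;0 0 0 -0.002 0.028 0 0;0 0 0 0 0.013 0 0;0 0 0 0 0 0.02 0;0 0 0 0 0 0.014 0;0 0 0 0 0 0 0;0 0 0 0 0 0 0"
}}

```text
time: 14.65
eef_pos: [0.5236, 0.0781, 0.1247]
tcp_rot: [-0.27, -3.127, 0.001]
force: [0.4, 0.7, -1.1]
gripper_width: 0.0217
gripper_force: 30.0
```

```bash
python3 - <<'E'
from h import *
st=manip.get_state(); im=optics.grab_frame('wrist'); P=np.r_[.5249,.0777,.062]
print(st['time'],st['eef_pos'],st['force'],rel(P),proj('wrist',P,st))
W=R.from_rotvec(st['tcp_rot']).as_matrix(); tip=st['eef_pos']+W@[0,0,.0515]; print(tip,proj('wrist',tip,st))
c=proj('wrist',P,st).astype(int); x0,y0=c-[50,37]; print(x0,y0)
cv2.imwrite('pics/w5.png',cv2.resize(im[y0:y0+75,x0:x0+100],(800,600),interpolation=cv2.INTER_CUBIC))
E
```

```text
14.65 [0.52362796 0.078107   0.12466639] [ 0.42341927  0.67791742 -1.14021231] (array([-0.0009, -0.0002,  0.0634]), 'psi', np.float64(2.9694), 'turn', None, 'q6', np.float64(-1.3751532128076773)) [255.07769077 202.89601495]
[0.52349042 0.07809594 0.07316657] [255.27762143 205.53409546]
205 165
```

View pics/w5.png

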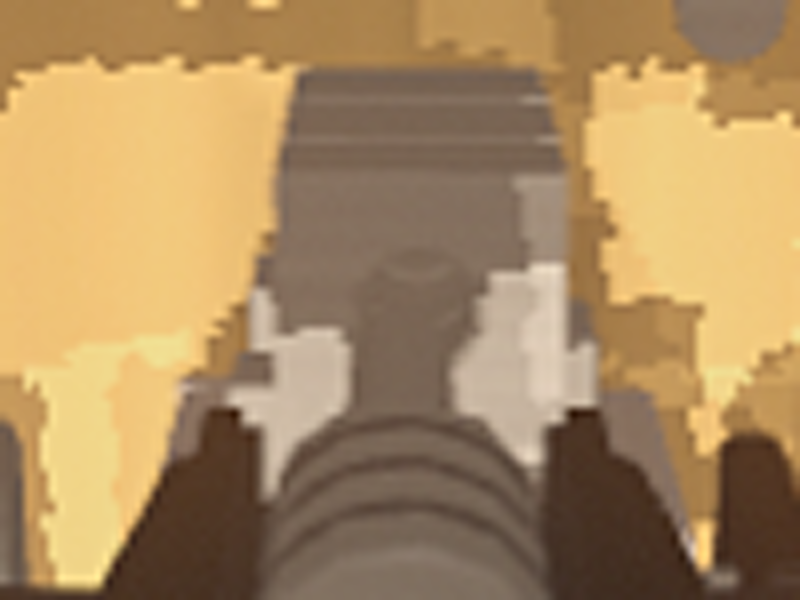

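The crop shows the pin tip near (405,285) above the lug hole centred at about (416,298), so it needs about 1 mm in tool +y. I'll nudge and enter.

Request:
{"method": "drive_tool", "body": {
  "moves": "0 0 0 -0.0005 0.001 0 0;0 0 0 0 0 0.004 0;0 0 0 0 0 0.004 0;0 0 0 0 0 0.004 0;0 0 0 0 0 0.003 0;0 0 0 0 0 0.003 0;0 0 0 0 0 0.003 0;0 0 0 0 0 0 0"
}}

```text
time: 15.37
eef_pos: [0.5246, 0.0795, 0.104]
tcp_rot: [-0.269, -3.129, 0.0]
force: [-0.8, -0.4, -0.3]
gripper_width: 0.0216
gripper_force: 30.0
```

```bash
python3 - <<'E'
from h import *
s=manip.get_state(); print(s['time'],s['eef_pos'],s['force'],s['wrist_torque'],s['gripper_width'])
E
```

```text
15.3667 [0.52464507 0.07951679 0.10395817] [-0.81742025 -0.37330409 -0.26047615] [ 0.0602269  -0.16540327 -0.02297695] 0.021590952472789977
```

Request:
{"method": "drive_tool", "body": {
  "moves": "0 0 0 0 0 0.003 0;0 0 0 0 0 0.003 0;0 0 0 0 0 0.003 0;0 0 0 0 0 0.003 0;0 0 0 0 0 0.003 0;0 0 0 0 0 0 0"
}}

```text
time: 15.87
eef_pos: [0.5247, 0.0795, 0.089]
tcp_rot: [-0.269, -3.129, 0.0]
force: [0.1, -0.6, -1.1]
gripper_width: 0.0213
gripper_force: 30.0
```

Request:
{"method": "drive_tool", "body": {
  "moves": "0 0 0 0 0 0.003 0;0 0 0 0 0 0.003 0;0 0 0 0 0 0.003 0;0 0 0 0 0 0.003 0;0 0 0 0 0 0.003 0;0 0 0 0 0 0.002 0;0 0 0 0 0 0 0"
}}

```text
time: 16.45
eef_pos: [0.5247, 0.0795, 0.0721]
tcp_rot: [-0.269, -3.129, 0.0]
force: [-0.3, -0.3, 0.7]
gripper_width: 0.0211
gripper_force: 30.0
```

Request:
{"method": "drive_tool", "body": {
  "moves": "0 0 0 0 0 0.002 0;0 0 0 0 0 0.001 0;0 0 0 0 0 0.001 0;0 0 0 0 0 0.001 0;0 0 0 0 0 0 0;0 0 0 0 0 0 0"
}}

```text
time: 16.95
eef_pos: [0.525, 0.0795, 0.0678]
tcp_rot: [0.269, 3.13, -0.0]
force: [-1.2, -0.2, 2.9]
gripper_width: 0.0215
gripper_force: 30.0
```

Request:
{"method": "drive_tool", "body": {
  "moves": "0 0 0 0 0 0.001 0;0 0 0 0 0 0.001 0;0 0 0 0 0 0 0;0 0 0 0 0 0 0"
}}

```text
time: 17.28
eef_pos: [0.5251, 0.0795, 0.0676]
tcp_rot: [0.269, 3.128, -0.0]
force: [-8.3, -1.4, 26.9]
gripper_width: 0.0214
gripper_force: 30.0
```

Request:
{"method": "drive_tool", "body": {
  "moves": "0 0 0 0 0 -0.002 0;0 0 0 0 0 0 0.45;0 0 0 0 0 0 0.45;0 0 0 0 0 0 0.45;0 0 0 0 0 0 0.45;0 0 0 0 0 -0.01 0.45;0 0 0 0 0 -0.03 0.45;0 0 0 0 0 -0.04 0.45;0 0 0 0 0 -0.04 0.45;0 0 0 0 0 0 0.45;0 0 0 0 0 0 0.45"
}}

```text
time: 18.2
eef_pos: [0.5256, 0.0796, 0.1902]
tcp_rot: [0.269, 3.125, 0.001]
force: [-0.9, 0.1, -0.3]
gripper_width: 0.043
gripper_force: 0.0
```

```bash
python3 - <<'E'
from h import *
st=manip.get_state(); im=optics.grab_frame('wrist')
print(st['time'],st['eef_pos'],st['force'],rel(sw(0,.07,.08,.032),np.pi-.172))
cv2.imwrite('pics/w6.png',cv2.resize(im,(800,600),interpolation=cv2.INTER_CUBIC))
print([proj('wrist',J(*JIG,(-.075,0,z)),st)*1.5625 for z in(.092,.1)])
E
```

```text
18.2 [0.52560724 0.07957937 0.19017021] [-0.94995257  0.09540241 -0.30868498] (array([-0.0751,  0.0779,  0.1566]), 'psi', np.float64(2.97), 'turn', np.float64(0.0004099619850790326), 'q6', np.float64(-1.37319221622969))
[array([394.89386039, 294.82311326]), array([394.81788119, 298.54528009])]
```

View pics/w6.png

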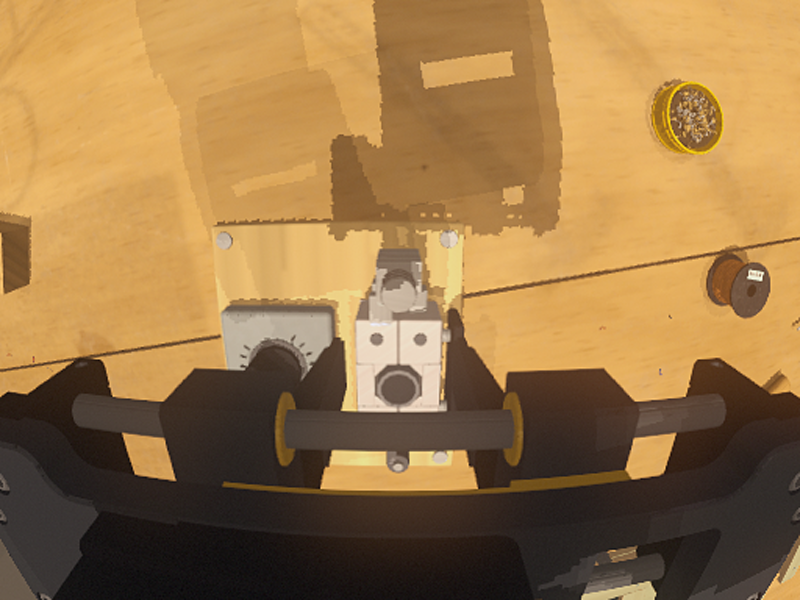

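The view shows the pin head seated at (398,293), matching the home prediction of (395,295), and the bystanders untouched. Now the press.

Request:
{"method": "drive_tool", "body": {
  "moves": "0 0 0 -0.025 0.026 0 0;0 0 0 -0.025 0.026 0 0;0 0 0 -0.025 0.026 0 0;0 0 0 0 0 0 0;0 0 0 0 0 0 0;0 0 0 0 0 0.03 0;0 0 0 0 0 0.04 0;0 0 0 0 0 0.04 0;0 0 0 0 0 0.03 0;0 0 0 0 0 0.015 0;0 0 0 0 0 0 0;0 0 0 0 0 0 0"
}}

```text
time: 19.25
eef_pos: [0.6111, 0.1429, 0.032]
tcp_rot: [-0.27, -3.127, 0.001]
force: [0.4, 0.8, 0.7]
gripper_width: 0.0001
gripper_force: 0.0
```

Request:
{"method": "drive_tool", "body": {
  "moves": "0 0 0 0 -0.007 0 0;0 0 0 0 -0.007 0 0;0 0 0 0 -0.004 0 0;0 0 0 0 -0.002 0 0;0 0 0 0 -0.002 0 0;0 0 0 0 0 0 0;0 0 0 0 0 0 0"
}}

```text
time: 19.83
eef_pos: [0.6085, 0.1218, 0.0328]
tcp_rot: [0.269, 3.13, -0.0]
force: [-0.4, -0.5, -0.8]
gripper_width: 0.0001
gripper_force: 0.0
```

```bash
python3 - <<'E'
from h import *
s=manip.get_state(); print(s['time'],s['eef_pos'],s['force'],s['gripper_width'],rel(sw(0,.07,.058,.032),np.pi-.172))
E
```

```text
19.8333 [0.608454   0.12179907 0.03282959] [-0.41708053 -0.46239178 -0.84095672] 0.00014669375658914814 (array([-0.0002,  0.    ,  0.0008]), 'psi', np.float64(2.9698), 'turn', np.float64(0.00020990118690367154), 'q6', np.float64(-1.3077336500245442))
```

Request:
{"method": "drive_tool", "body": {
  "moves": "0 0 0 0 -0.002 0 0;0 0 0 0 -0.002 0 0;0 0 0 0 -0.001 0 0;0 0 0 0 0 0 0;0 0 0 0 0 0 0"
}}

```text
time: 20.25
eef_pos: [0.6076, 0.1173, 0.0327]
tcp_rot: [0.269, 3.13, 0.0]
force: [-0.5, 4.3, 1.1]
gripper_width: 0.0005
gripper_force: 2.4
```

Request:
{"method": "drive_tool", "body": {
  "moves": "0 0 0 0 -0.001 0 0;0 0 0 0 -0.001 0 0;0 0 0 0 -0.001 0 0;0 0 0 0 -0.001 0 0;0 0 0 0 0 0 0;0 0 0 0 0 0 0;0 0 0 0 0 0 0;0 0 0 0 0 0 0"
}}

```text
time: 20.92
eef_pos: [0.607, 0.1139, 0.0327]
tcp_rot: [0.269, 3.129, 0.001]
force: [1.3, 9.2, 1.1]
gripper_width: 0.0005
gripper_force: 4.7
```

```bash
python3 - <<'E'
from h import *
s=manip.get_state(); print(s['time'],s['eef_pos'],s['force'],rel(sw(0,.07,.058,.032)))
E
```

```text
20.9167 [0.60704781 0.11392917 0.03270701] [1.34708744 9.24529771 1.09412099] (array([-0.0003,  0.008 ,  0.0007]), 'psi', np.float64(2.9701), 'turn', None, 'q6', np.float64(-1.3218704036278013))
```

```bash
python3 -c "
from station import manip
print(manip.close_job())"
```

```text
the job is handed in; nothing more can be done
None
```

The job is handed in at about 21 s of the 72 s: the dial is at the long mark, the half is shut, the pin is fully home and released, and the arm holds the press plate in at about 9 N (roughly 6 mm by the spring rate); no verdict came back.

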